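Seat the capsule plate in the filling base and hold it

TASK

At the herb counter, ready the capsule filling base: push the lever at its side down until its catch holds it by itself, so that the lift pins sink below the bed. Then set the white capsule plate flat on the bed, slide it into the corner until it lies flush against both steel stops, and finish while still holding it there, pressed against both stops at once. Leave the jar, the mortar and the tin where they stand.

Things in the scene. Friction and masses are not known exactly. Their poses are not given: they have to be found in the camera images.
- base: Fixed capsule filling base: grey block with a polished dark steel top, 200 x 210 mm (x by y), 45 mm tall. Origin at the centre of its underside, on the counter. x away from the robot at yaw 0, y left, z up. The top (the bed, slippery) carries two steel stop bars at right angles along its far (+x) and left (+y) edges, a lever along its right (-y) edge; the seat corner is far left.
- seat (a point): Point on the bed where the centre of the capsule plate's underside is when fully home; at x +30, y +44, z +45 mm in the base, axes the base's. From here the far stop's face is 50 mm towards +x, the side stop's 40 mm towards +y. The bed is open to -x (edge at -130 mm) and -y.
- pins_top (a point): Middle of the tops of four steel lift pins, 8 mm diameter, at x -30 and +30, y -22 and +22 mm from point seat. They stand 12 mm above the bed (under the plate's place) while the lever is up, and 1.5 mm below it when the lever is down.
- far_stop: Steel stop bar on the base's far (+x) side, 16 mm thick, 20 mm high above the bed; its face looks to -x and runs from y -74 to +56 mm of point seat. Origin and axes are those of body base. Friction on bed and bars (coefficient about 0.25) eats 2 to 4 N of a push before a stop feels it.
- side_stop: Steel stop bar on the base's left (+y) side, 16 mm thick, 20 mm high above the bed; its face looks to -y and runs from x -84 to +46 mm of point seat. Origin and axes are those of body base.
- lever (a joint): Angle of the steel lever about its hinge (along the base's y, at x +70, y -85, z +70 mm in the base; arm runs to -x): 0 up (sprung, 0.45 rad above level), 0.45 fully down (level). Pressing takes 6 to 8 N on the pad; past about 0.30 rad the spring goes over centre and the lever snaps to 0.45 and stays there when let go; pulling it up again takes some 3 N.
- lever_pad (a point): Middle of the upper face of the black pad, 44 mm long, 30 mm wide, at the lever's free (near) end, 150 mm from the hinge. 142 mm above the counter and 132 mm from the hinge towards -x when up; 77 mm above the counter and 150 mm from the hinge when down.
- plate_grip (a point): Grip point of the loose capsule plate, on the middle line of its grip bar, 46 mm above the plate's underside (22 mm above its top). The bar is plain steel, upright, 16 mm thick (plate's x), 56 mm long (y), 36 mm tall. Home: this point is 46 mm straight above point seat, the plate's x along the base's x (or a half turn from it, which is the same).
- plate: The same loose capsule plate: white plastic, 100 mm (x) x 80 mm (y) x 24 mm thick, slippery underneath and at the edges, rows of small dark holes, a grip bar in the middle of its top. Origin at the centre of its underside, z up. About 0.35 kg. Starts flat on the counter.
- jar_mid (a point): Bystander: amber glass jar with black cap, 64 mm diameter, 100 mm tall; this point at half its height.
- mortar_mid (a point): Bystander: dark steel mortar cup, 90 mm across the rim, 75 mm tall; this point at half its height.
- tin_mid (a point): Bystander: low steel tin, 70 mm diameter, 60 mm tall; this point at half its height.
Things that resemble listed ones, but are neither listed nor needed, are in the scene too. Leave any green look-alike of the plate alone.

How it is judged (in metres and radians):
On the way:
1. the lever is down, held by its catch alone (nothing of the robot touching it) (value of joint lever above 0.4 rad and contact force between each of the arm, the fingers and lever below 0.2 N), for 0.2 s.
At the end, for the whole second after the job is handed in: The lever is latched down (over 0.40 rad); the fingers are on the plate and it presses on each of the two stops with more than 1 N; it is square to the stops and flat within 2 degrees, within 3 mm of its home place along x, y and z, and still (value of joint lever above 0.4 rad and contact force between plate and far_stop above 1 N and contact force between plate and side_stop above 1 N and contact force between the fingers and plate above 1 N and angle between the x axis of plate and the x axis of seat, either way round below 0.035 rad and angle between plate's own z axis and vertical below 0.035 rad and x of plate in the frame of seat between -0.003 and 0.003 m and y of plate in the frame of seat between -0.003 and 0.003 m and z of plate in the frame of seat between -0.003 and 0.003 m and linear speed of plate below 0.01 m/s); the arm keeps its last pose, push and grip.
It fails at once if the jar is shifted by more than 20 mm or tipped (distance of jar_mid from where it was at the start of the episode above 0.02 m or angle between jar_mid's own z axis and vertical above 0.3 rad).
It fails at once if the mortar is shifted by more than 20 mm or tipped (distance of mortar_mid from where it was at the start of the episode above 0.02 m or angle between mortar_mid's own z axis and vertical above 0.3 rad).
It fails at once if the tin is shifted by more than 20 mm or tipped (distance of tin_mid from where it was at the start of the episode above 0.02 m or angle between tin_mid's own z axis and vertical above 0.3 rad).
It also fails if it takes over 54 s, if anything falls off the work surface, if the arm or the gripper's body presses on something with over 40 N, if the wrist force passes 120 N, or if a joint passes its speed limit or range.

ROBOT

A 6-joint arm with a two-finger parallel gripper is mounted at the origin on the work surface. World frame = base frame: x ahead of the robot, y to its left, z up, the work surface at z = 0. Lengths are in mm, angles in rad, forces in N, time in s.
With the tool pointing down it reaches from about 250 to 800 mm from the base axis. Payload 8.5 kg.
Tool frame: the origin (TCP) lies at the very end of the fingers, on their centre line; the grasp point (between the pads) lies ctrl.tcp_to_grasp behind it (ctrl.tcp_to_grasp is the distance from the TCP to the grasp point, in mm); z points along the fingers, y is the line along which they close (so a half turn about z gives the same grasp; the last joint's range is limited). The gripper opens to 85 mm and grips with 20 to 120 N. Pads are 22 mm wide; open, the fingers measure 114 mm over their backs; the gripper's body (76 mm by 85 mm) begins 54 mm behind the grasp point. The pads swing forward as they close: fully open they stand 13 mm farther back than shut.
Start: joints at [-1.267, 0.238, -0.013, 1.319, 0, 1.571], TCP at [157.038, -500.917, 231.276] pointing down, gripper open.
Joint ranges: [-2.66, 2.66], [-1.03, 1.9], [-1.14, 1.46], [-1.82, 2.27], [-1.45, 1.34], [-3.14, 3.14]. Speed limits (rad/s): [2.22, 2.22, 2.79, 3.14, 3.14, 3.14].

INTERFACE

Orientations are given as a unit quaternion [w, x, y, z].
In Python, from bench import ctrl, camera, workorder gives the robot as it stands.
- The arm moves only by the shell command python3 -m jog 'ROWS' [FORCE]. ROWS is JSON, a list of rows, each an object with "dp": the shift along the tool's x, y, z in mm, a list of three; "twist": the turn about the tool's z in rad; "jaw": the closure, from 0 (fully open) to 1 (shut). A call has 1 to 20 rows; each row is the pose to reach, as a shift and turn from the pose commanded when the call began, along the tool's axes at that moment; what a row does not reach only later rows make up. A row lasts 1/8 s, in which the tool goes at most 62.5 mm and 10.7 degrees, less where a joint would pass 70% of its speed; a pose out of reach is approached as far as the arm can. A call with a gripper value outside its range is refused whole. The fingers move at their own pace and stop on an object; FORCE is the grip in N (left out, the last holds). Time passes only in rows, so rows that repeat a pose let the fingers close. It gives the time, the measured TCP pose, the force, the opening and the grip force at its end, in the units of the state.
- ctrl.get_obs(): the state, without advancing time (a new reading comes with each control period).
- camera(name): name is "scene" or "top" or "wrist"; returns a dict with "img" (400x640x3 uint8, red, green, blue), "vfov" (degrees; the focal length in pixels is half the picture's height over the tangent of half this angle, whatever the lens; pixels are square), "cx", "cy" (the principal point, pixels), "k1" (the pictures are not rectified: a ray, as slopes to the right and down, at radius r is drawn at 1 + k1 r^2 times it, then the intrinsics apply), "extrinsics" (4x4, takes a point from camera to world coordinates). Camera axes: x right, y down, z forward; pixel columns grow to the right and rows downward; lengths in mm; the calibration is good to about 2 mm. A picture is of the moment at which its call begins. There is no depth.
- workorder.job_done(): hands the job in; it is judged then, once.
The state is a dict: "t": time; "joints": joint angles; "qvel": joint speeds; "effort": joint torques, N m; "tcp_pos": TCP position; "tcp_rot": TCP orientation; "contact_force": force on the tool from outside, world axes, zero at the start; "wrist_torque": the same for the moment, N m; "width": finger opening in mm; "grasp_force": force on a finger pad.
Only numpy, scipy, OpenCV 4.12 (cv2) and the standard library are available. Lean on these libraries where they do the work, as an engineer would, in place of code of your own. Each camera call takes 0.05 s, during which the arm holds its last target. There are 200 camera calls.

## Working session

There is one attempt and no reset: what is moved stays moved. The work goes in short steps, Python scripts to look and compute and a shell command to move; the robot and the scene stay as the last step left them, time stands still between calls to the robot, and variables do not carry over. Pictures are saved under pics/ and viewed, at most 10 in all, crops included, and the job is handed in when it is done.

```bash
mkdir -p pics; ls
cat > h.py <<'E'
import numpy as np, cv2
from bench import ctrl, camera, workorder
def ray(c,u,v):
    f=200/np.tan(np.radians(c["vfov"])/2); k=np.array([[f,0,c["cx"]],[0,f,c["cy"]],[0,0,1]])
    # drawn = s*(1+k1 r^2)
    p=cv2.undistortPoints(np.array([[[u,v]]],float),k,np.array([c["k1"],0,0,0]))[0,0]
    E=np.array(c["extrinsics"]); d=E[:3,:3]@np.array([p[0],p[1],1]); return E[:3,3],d
def onz(c,u,v,z):
    o,d=ray(c,u,v); return o+d*(z-o[2])/d[2]
def two(c1,p1,c2,p2):
    o1,d1=ray(c1,*p1); o2,d2=ray(c2,*p2)
    s=np.linalg.lstsq(np.c_[d1,-d2],o2-o1,rcond=None)[0]
    a,b=o1+s[0]*d1,o2+s[1]*d2; return (a+b)/2,np.linalg.norm(a-b)
def snap(n,fn): 
    c=camera(n); cv2.imwrite("pics/"+fn,np.asarray(c["img"])[:,:,::-1]); return c
E
python3 - <<'E'
from h import *
import pickle
d={n:snap(n,n+"0.png") for n in("scene","top","wrist")}
pickle.dump(d,open("c0.pkl","wb"))
for n,c in d.items(): print(n,c["vfov"],c["cx"],c["cy"],c["k1"],np.round(c["extrinsics"],3).tolist())
o=ctrl.get_obs();print(o,ctrl.tcp_to_grasp)
E
```

```text
pics
scene 55.42253290634259 317.8540191910134 201.6666011878807 0.01059793949456899 [[0.772, 0.551, -0.317, 969.118], [0.636, -0.668, 0.388, -474.284], [0.002, -0.501, -0.865, 1190.576], [0.0, 0.0, 0.0, 1.0]]
top 54.5658849389528 313.08993970413576 200.59209160992285 -0.04962190879724095 [[0.028, -0.985, 0.169, 375.235], [-1.0, -0.027, 0.009, -16.221], [-0.004, -0.17, -0.986, 1263.958], [0.0, 0.0, 0.0, 1.0]]
wrist 69.77334911987171 315.74188980858526 197.70981172370733 0.0049217043802638255 [[0.299, -0.916, -0.267, 223.813], [-0.954, -0.287, -0.082, -478.737], [-0.001, 0.28, -0.96, 373.705], [0.0, 0.0, 0.0, 1.0]]
{'t': 0.15, 'joints': array([-1.26702750e+00,  2.38661341e-01, -1.40624223e-02,  1.31917366e+00,
       -6.29264334e-06,  1.57080667e+00]), 'qvel': array([-0.00074453, -0.00208317,  0.00272946, -0.00152019, -0.00090261,
        0.00099124]), 'effort': array([-9.54074167e-04, -5.39075446e+01,  3.46601343e+01,  1.44518208e-02,
       -7.13775535e-05, -6.45713776e-07]), 'tcp_pos': array([ 156.94312974, -500.66952553,  230.8149514 ]), 'tcp_rot': array([-5.43732272e-04,  9.88488351e-01,  1.51295988e-01, -8.64112608e-05]), 'contact_force': array([-0.76897799, -0.02565892, -0.13783229]), 'wrist_torque': array([-0.0220457 ,  0.04513472,  0.00609037]), 'grasp_force': 0.0, 'width': 85.3059681481595} 18.700000000000003
```

View pics/top0.png

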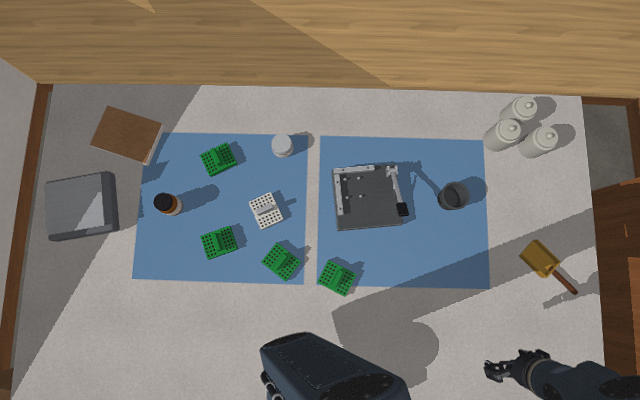

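View pics/scene0.png

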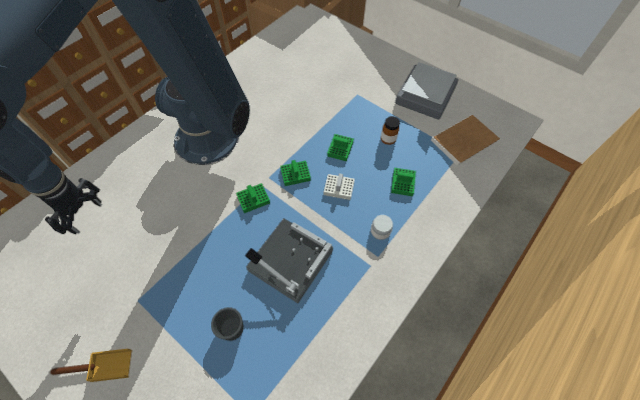

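The top view shows one white plate candidate at (266,210), with a grip bar. The other four, at (218,160), (220,242), (281,261) and (337,278), are green look-alikes. The round white tin is at (283,146), the jar at (167,204) and the mortar at (453,196). The base is at (370,197) with its lever pad at (403,209). The white plate fits the description, and I'll confirm it in an enlarged crop.

Run:
```python
import pickle,cv2
d=pickle.load(open("c0.pkl","rb"))
im=d["top"]["img"][150:240,240:420,::-1]
a=cv2.resize(im,None,fx=4.4,fy=4.4,interpolation=cv2.INTER_CUBIC)
cv2.imwrite("pics/crop1.png",a)
im=d["scene"]["img"][165:310,225:370,::-1]
cv2.imwrite("pics/crop2.png",cv2.resize(im,None,fx=4,fy=4,interpolation=cv2.INTER_CUBIC))
```

```text
(no output)
```

View pics/crop1.png

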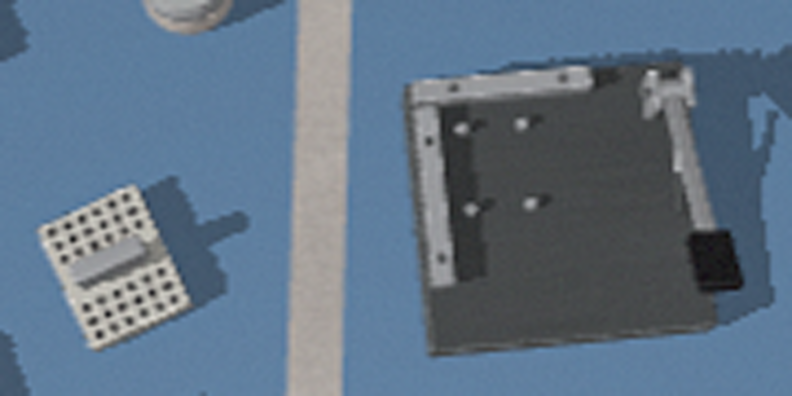

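View pics/crop2.png

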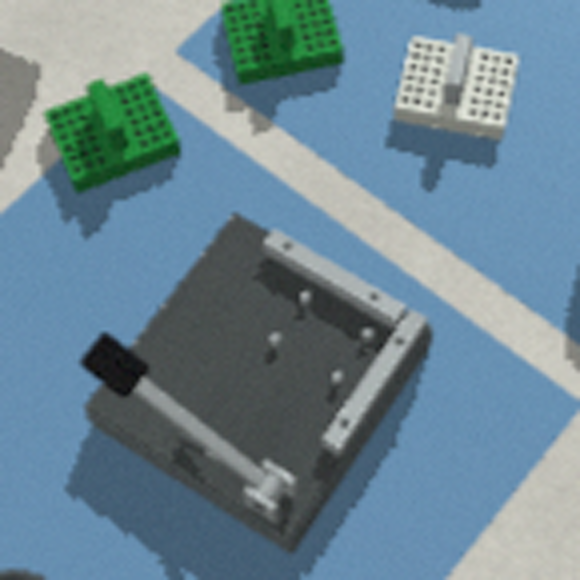

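The crops confirm it: a white plate with dark holes and a steel bar. In the base, the pins, stops and raised lever (black pad) are all visible.

Run:
```python
from h import *
import pickle
d=pickle.load(open("c0.pkl","rb")); T,S=d["top"],d["scene"]
t=lambda x,y:((x+.5)/4.4-.5+240,(y+.5)/4.4-.5+150)
s=lambda x,y:((x+.5)/4-.5+225,(y+.5)/4-.5+165)
np.set_printoptions(precision=1,suppress=True)
P=[(461,128),(521,124),(470,210),(530,204)];Q=[(367,333),(337,376),(305,297),(274,338)]
tp=np.array([onz(T,*t(*p),57) for p in P]);sp=np.array([onz(S,*s(*p),57) for p in Q])
print("pins",tp,sp,tp.mean(0),sp.mean(0))
for m in(tp,sp):
    v=m[0]-m[2]+m[1]-m[3]; w=m[0]-m[1]+m[2]-m[3]; print("yaw",np.arctan2(v[1],v[0]),np.arctan2(w[1],w[0])-np.pi/2)
print("bed edge",[onz(T,*t(*p),45) for p in((432,353),(713,328))],[onz(S,*s(*p),45) for p in((237,213),(88,402))])
print("pad",onz(T,*t(717,258),142),onz(S,*s(115,363),142),two(T,t(717,258),S,s(115,363)))
print("plate top",[onz(T,*t(*p),24) for p in((40,228),(135,186),(190,300),(97,340))])
print("plate scene",[onz(S,*s(*p),24) for p in((413,37),(520,54),(504,129),(396,113))])
print("bar top",[onz(T,*t(*p),60) for p in((72,270),(144,240))])
for n,z,c in(("jar",100,(165,201)),("tin",60,(283,144)),("mortar",75,(453,195))): print(n,onz(T,*c,z))
```

```text
pins [[ 656.2 -103.2   57. ]
 [ 660.4 -146.7   57. ]
 [ 596.  -110.5   57. ]
 [ 601.5 -153.6   57. ]] [[ 658.9 -101.9   57. ]
 [ 663.9 -145.3   57. ]
 [ 599.8 -109.6   57. ]
 [ 604.1 -152.7   57. ]] [ 628.5 -128.5   57. ] [ 631.7 -127.4   57. ]
yaw 0.11912517122257839 0.11191025284606426
yaw 0.12612314911724937 0.10792277045877885
bed edge [array([493.4, -85.7,  45. ]), array([ 516.8, -287.4,   45. ])] [array([500.5, -83.4,  45. ]), array([ 522.6, -283.9,   45. ])]
pad [ 552.4 -268.9  142. ] [ 554.4 -266.   142. ] (array([ 553.4, -267.4,  142.4]), np.float64(3.533193122620132))
plate top [array([579.9, 204. ,  24. ]), array([613.4, 135.2,  24. ]), array([529.5,  90.9,  24. ]), array([498.2, 157.7,  24. ])]
plate scene [array([494.5, 163.6,  24. ]), array([582.1, 211.4,  24. ]), array([619., 138.,  24.]), array([534.2,  89.7,  24. ])]
bar top [array([544.2, 173. ,  60. ]), array([567.3, 122.5,  60. ])]
jar [561.7 449.1 100. ]
tin [765.3  97.1  60. ]
mortar [ 609.3 -443.5   75. ]
```

```bash
python3 -m jog '[{"dp":[436,-107,0],"twist":-1.38,"jaw":1},{"dp":[436,-107,0],"twist":-1.38,"jaw":1},{"dp":[436,-107,0],"twist":-1.38,"jaw":1},{"dp":[436,-107,0],"twist":-1.38,"jaw":1},{"dp":[436,-107,0],"twist":-1.38,"jaw":1},{"dp":[436,-107,0],"twist":-1.38,"jaw":1},{"dp":[436,-107,0],"twist":-1.38,"jaw":1},{"dp":[436,-107,0],"twist":-1.38,"jaw":1},{"dp":[436,-107,40],"twist":-1.38,"jaw":1},{"dp":[436,-107,60],"twist":-1.38,"jaw":1},{"dp":[436,-107,60],"twist":-1.38,"jaw":1},{"dp":[436,-107,60],"twist":-1.38,"jaw":1}]' 60
python3 - <<'E'
from h import *
c=snap("top","top1.png");c2=c["img"][140:260,240:420,::-1];cv2.imwrite("pics/crop3.png",cv2.resize(c2,None,fx=4,fy=4,interpolation=cv2.INTER_CUBIC))
o=ctrl.get_obs();print(o["joints"].round(3))
E
```

```text
t: 1.65
tcp_pos: [541.4, -268.6, 172.1]
tcp_rot: [0.0, 0.666, 0.746, 0.0]
contact_force: [-0.6, -0.2, -0.6]
width: -0.1
grasp_force: 0.0
[-0.461  0.397  0.066  1.238  0.     0.997]
```

View pics/crop3.png

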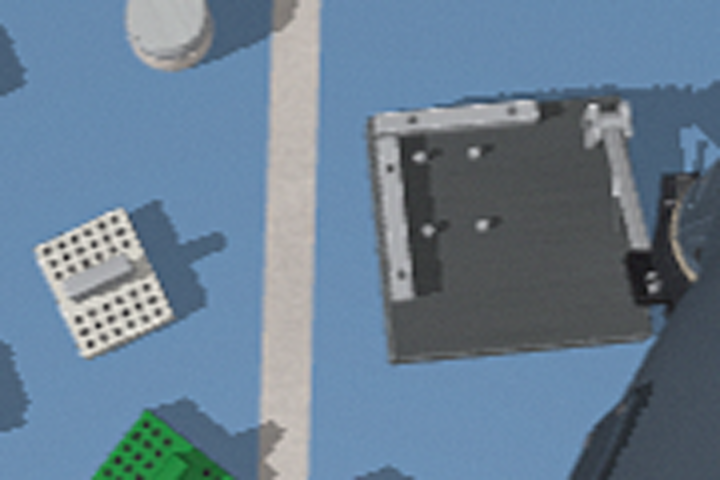

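The arm is over the lever pad, visible at crop (650,275). Next I press down gradually, then lift.

```bash
python3 -m jog '[{"dp":[0,0,15],"twist":0,"jaw":1},{"dp":[0,0,30],"twist":0,"jaw":1},{"dp":[0,0,40],"twist":0,"jaw":1},{"dp":[0,0,50],"twist":0,"jaw":1},{"dp":[0,0,60],"twist":0,"jaw":1},{"dp":[0,0,68],"twist":0,"jaw":1},{"dp":[0,0,76],"twist":0,"jaw":1},{"dp":[0,0,84],"twist":0,"jaw":1},{"dp":[0,0,90],"twist":0,"jaw":1},{"dp":[0,0,93],"twist":0,"jaw":1},{"dp":[0,0,93],"twist":0,"jaw":1}]'
python3 - <<'E'
from h import *
print(ctrl.get_obs()["contact_force"])
E
python3 -m jog '[{"dp":[0,0,-30],"twist":0,"jaw":1},{"dp":[0,0,-90],"twist":0,"jaw":1},{"dp":[0,0,-90],"twist":0,"jaw":0},{"dp":[0,0,-90],"twist":0,"jaw":0}]'
```

```text
t: 3.08
tcp_pos: [541.0, -268.3, 78.2]
tcp_rot: [-0.0, 0.666, 0.746, 0.0]
contact_force: [0.7, -0.4, 0.7]
width: 0.3
grasp_force: 0.0
[ 0.66343808 -0.39512271  0.69898763]
t: 3.58
tcp_pos: [541.1, -268.4, 168.4]
tcp_rot: [0.0, 0.666, 0.746, 0.0]
contact_force: [-0.1, 0.2, 0.7]
width: 35.6
grasp_force: 0.0
```

```bash
python3 -m jog '[{"dp":[413,63,-30],"twist":-0.39,"jaw":0},{"dp":[413,63,-30],"twist":-0.39,"jaw":0},{"dp":[413,63,-30],"twist":-0.39,"jaw":0},{"dp":[413,63,-30],"twist":-0.39,"jaw":0},{"dp":[413,63,-30],"twist":-0.39,"jaw":0},{"dp":[413,63,-30],"twist":-0.39,"jaw":0},{"dp":[413,63,-30],"twist":-0.39,"jaw":0},{"dp":[413,63,-30],"twist":-0.39,"jaw":0},{"dp":[413,63,-30],"twist":-0.39,"jaw":0},{"dp":[413,63,-30],"twist":-0.39,"jaw":0},{"dp":[413,63,-30],"twist":-0.39,"jaw":0}]'
python3 - <<'E'
from h import *
import pickle
w=camera("wrist");t=camera("top");s=camera("scene");pickle.dump((w,t,s),open("c1.pkl","wb"))
a=w["img"][:,:,::-1]
b=cv2.resize(s["img"][200:310,225:355,::-1],(260,220));b2=cv2.resize(t["img"][150:240,320:425,::-1],(260,223))
out=np.zeros((400+223,640,3),np.uint8);out[:400]=a;out[400:620,:260]=b;out[400:623,300:560]=b2
cv2.imwrite("pics/v1.png",out[:600])
E
```

```text
t: 4.95
tcp_pos: [557.1, 148.0, 198.2]
tcp_rot: [-0.0, 0.51, 0.86, -0.0]
contact_force: [-0.1, 0.8, 0.1]
width: 85.3
grasp_force: 0.0
```

View pics/v1.png

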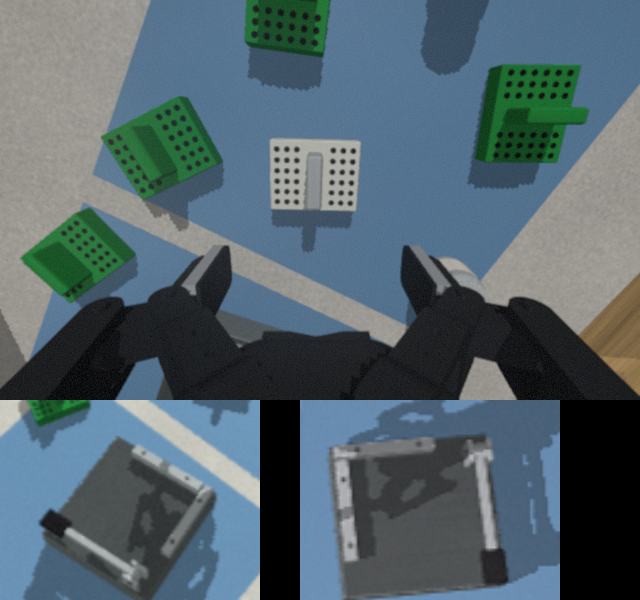

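In the wrist view the white plate is at (315,176) with its bar at (314,181). The insets show the lever flat and no pins, so it has latched.

Run:
```python
from h import *
import pickle
w,t,s=pickle.load(open("c1.pkl","rb"))
np.set_printoptions(precision=1,suppress=True)
A=np.array([onz(w,u,v,24) for u,v in((271,139.5),(360,140.5))]);e=A[1]-A[0];print("far edge",A,np.linalg.norm(e),np.arctan2(e[1],e[0]))
n=np.array([-e[1],e[0]])/np.linalg.norm(e); print("centre",A.mean(0)[:2]-40*n)
B=np.array([onz(w,u,v,60) for u,v in((315,153),(314.5,181),(314.5,209))]);print("bar",B,B[[0,2]].mean(0)); b=B[0]-B[2]; print(np.linalg.norm(b),np.arctan2(-b[0],b[1]))
```

```text
far edge [[492.  164.5  24. ]
 [577.4 210.   24. ]] 96.79823501314024 0.4897246070284772
centre [553.5 152. ]
bar [[538.8 178.8  60. ]
 [551.8 153.9  60. ]
 [566.  128.   60. ]] [552.4 153.4  60. ]
57.60742066116756 0.4910355481569375
```

```bash
python3 -m jog '[{"dp":[5,-1,50],"twist":0.01,"jaw":0},{"dp":[5,-1,100],"twist":0.01,"jaw":0},{"dp":[5,-1,140],"twist":0.01,"jaw":0},{"dp":[5,-1,160],"twist":0.01,"jaw":0},{"dp":[5,-1,168],"twist":0.01,"jaw":0},{"dp":[5,-1,168],"twist":0.01,"jaw":0},{"dp":[5,-1,168],"twist":0.01,"jaw":0.4},{"dp":[5,-1,168],"twist":0.01,"jaw":0.6},{"dp":[5,-1,168],"twist":0.01,"jaw":1},{"dp":[5,-1,168],"twist":0.01,"jaw":1},{"dp":[5,-1,168],"twist":0.01,"jaw":1},{"dp":[5,-1,168],"twist":0.01,"jaw":1},{"dp":[5,-1,168],"twist":0.01,"jaw":1},{"dp":[5,-1,168],"twist":0.01,"jaw":1}]' 60
```

```text
t: 6.85
tcp_pos: [554.0, 153.1, 30.8]
tcp_rot: [0.0, 0.513, 0.858, 0.0]
contact_force: [-1.1, -0.8, 5.9]
width: 15.2
grasp_force: 60.3
```

```bash
python3 -m jog '[{"dp":[0,0,-25],"twist":0,"jaw":1},{"dp":[0,0,-65],"twist":0,"jaw":1},{"dp":[0,0,-110],"twist":0,"jaw":1},{"dp":[-40,-12,-110],"twist":0.08,"jaw":1},{"dp":[-80,-25,-110],"twist":0.16,"jaw":1},{"dp":[-120,-38,-110],"twist":0.24,"jaw":1},{"dp":[-160,-50,-110],"twist":0.32,"jaw":1},{"dp":[-200,-62,-110],"twist":0.38,"jaw":1},{"dp":[-240,-75,-110],"twist":0.38,"jaw":1},{"dp":[-275,-86,-110],"twist":0.38,"jaw":1},{"dp":[-295,-92,-110],"twist":0.38,"jaw":1},{"dp":[-295,-92,-110],"twist":0.38,"jaw":1},{"dp":[-295,-92,-110],"twist":0.38,"jaw":1}]'
python3 - <<'E'
from h import *
import pickle
w=camera("wrist");t=camera("top");s=camera("scene");pickle.dump((w,t,s),open("c2.pkl","wb"))
a=w["img"][:,:,::-1];b=cv2.resize(s["img"][175:310,225:370,::-1],None,fx=2.2,fy=2.2)[:, :319]
b2=cv2.resize(t["img"][140:240,300:425,::-1],None,fx=2.5,fy=2.5)
out=np.zeros((600,640,3),np.uint8);out[:400]=a
cv2.imwrite("pics/v2.png",np.vstack([a,np.pad(b2[:200],((0,0),(0,640-b2.shape[1]),(0,0)))]))
E
```

```text
t: 8.48
tcp_pos: [612.0, -149.5, 139.9]
tcp_rot: [-0.001, 0.666, 0.746, -0.0]
contact_force: [-0.5, -0.0, -3.7]
width: 15.3
grasp_force: 59.2
```

View pics/v2.png

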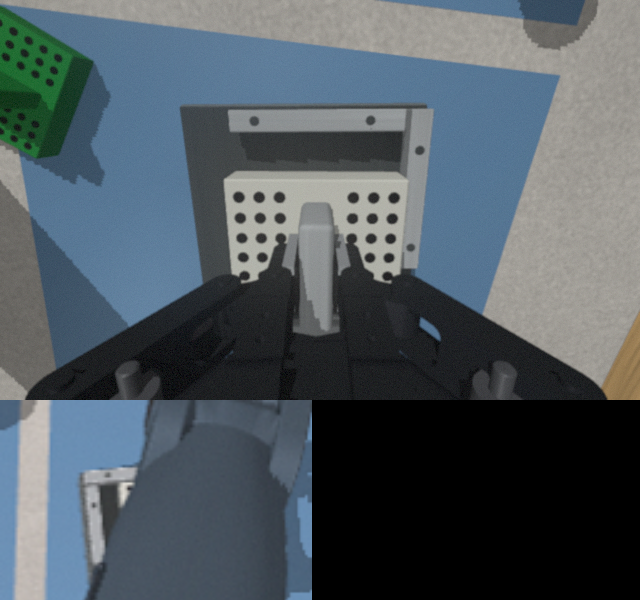

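The plate is held level, far/left corner at (407,179). The side stop's lower face edge runs (230,131)–(404,131) and the far stop's inner edge (406,131)–(402,268).

Run:
```python
from h import *
import pickle
w,t,s=pickle.load(open("c2.pkl","rb"))
np.set_printoptions(precision=1,suppress=True)
def L(p,q,z):
    a,b=onz(w,*p,z),onz(w,*q,z);e=b-a;print(a,b,np.linalg.norm(e),round(np.arctan2(e[1],e[0]),3));return a,b
pl=L((226,178),(407,179.5),133.5); ss=L((230,131),(404,131),65); fs=L((402,268),(405.5,133),65)
y=.115;ex=np.array([np.cos(y),np.sin(y)]);ey=np.array([-ex[1],ex[0]])
m=lambda s:(s[0]+s[1])[:2]/2
print("plate centre",m(pl)-40*ey,"gap y",(m(ss)-m(pl))@ey,"gap x",(m(fs)-pl[1][:2])@ex, "seat",(m(ss)-40*ey)@ey,(m(fs)-50*ex)@ex)
```

```text
[ 559.3 -115.9  133.5] [ 655.1 -105.9  133.5] 96.30903272277266 0.105
[541.2 -97.2  65. ] [669.2 -82.7  65. ] 128.8829926340459 0.113
[ 690.  -194.7   65. ] [670.6 -84.   65. ] 112.44236273696845 1.744
plate centre [ 611.8 -150.6] gap y 21.082645906661053 gap x 21.250278363705817 seat -198.76670491948423 609.8426768512913
```

```bash
python3 -m jog '[{"dp":[0,0,25],"twist":0,"jaw":1},{"dp":[0,0,45],"twist":0,"jaw":1},{"dp":[0,0,56],"twist":0,"jaw":1},{"dp":[0,0,61],"twist":0,"jaw":1},{"dp":[0,0,61],"twist":0,"jaw":1},{"dp":[0,0,61],"twist":0,"jaw":1}]'
python3 -m jog '[{"dp":[0,0,1],"twist":0,"jaw":1},{"dp":[0,0,2],"twist":0,"jaw":1},{"dp":[0,0,2],"twist":0,"jaw":1},{"dp":[0,0,2],"twist":0,"jaw":1}]'
```

```text
t: 9.38
tcp_pos: [612.8, -150.5, 80.0]
tcp_rot: [0.0, 0.666, 0.746, 0.0]
contact_force: [0.8, -0.1, -4.6]
width: 15.0
grasp_force: 59.0
t: 9.88
tcp_pos: [612.4, -150.4, 77.3]
tcp_rot: [-0.0, 0.666, 0.746, 0.0]
contact_force: [0.2, 0.6, -3.9]
width: 14.9
grasp_force: 59.0
```

```bash
python3 -m jog '[{"dp":[0,0,1],"twist":0,"jaw":1},{"dp":[0,0,1],"twist":0,"jaw":1},{"dp":[0,0,1],"twist":0,"jaw":1}]'
python3 -m jog '[{"dp":[0,0,1],"twist":0,"jaw":1},{"dp":[0,0,1],"twist":0,"jaw":1},{"dp":[0,0,1],"twist":0,"jaw":1}]'
```

```text
t: 10.25
tcp_pos: [612.3, -150.4, 76.2]
tcp_rot: [-0.0, 0.666, 0.746, -0.0]
contact_force: [-0.4, -0.1, -4.0]
width: 15.0
grasp_force: 59.0
t: 10.62
tcp_pos: [612.5, -150.5, 75.8]
tcp_rot: [0.0, 0.666, 0.746, 0.0]
contact_force: [-1.2, 0.2, 5.3]
width: 15.4
grasp_force: 60.1
```

```bash
python3 -m jog '[{"dp":[4,4,-0.4],"twist":0,"jaw":1},{"dp":[8,8,-0.4],"twist":0,"jaw":1},{"dp":[12,12,-0.4],"twist":0,"jaw":1},{"dp":[16,16,-0.4],"twist":0,"jaw":1},{"dp":[16,16,-0.4],"twist":0,"jaw":1},{"dp":[16,16,-0.4],"twist":0,"jaw":1}]'
python3 -m jog '[{"dp":[0,1,0],"twist":0,"jaw":1},{"dp":[0,2,0],"twist":0,"jaw":1},{"dp":[0,2,0],"twist":0,"jaw":1},{"dp":[0,2,0],"twist":0,"jaw":1}]'
python3 -m jog '[{"dp":[1,0,0],"twist":0,"jaw":1},{"dp":[2,0,0],"twist":0,"jaw":1},{"dp":[2,0,0],"twist":0,"jaw":1},{"dp":[2,0,0],"twist":0,"jaw":1}]'
```

```text
t: 11.38
tcp_pos: [626.9, -132.3, 75.8]
tcp_rot: [0.0, 0.666, 0.746, 0.001]
contact_force: [1.6, 1.1, 2.6]
width: 15.0
grasp_force: 60.1
t: 11.88
tcp_pos: [628.1, -132.7, 75.8]
tcp_rot: [-0.0, 0.666, 0.746, -0.0]
contact_force: [-2.9, 1.5, 4.9]
width: 14.7
grasp_force: 60.5
t: 12.38
tcp_pos: [628.4, -130.7, 75.8]
tcp_rot: [0.0, 0.666, 0.746, 0.0]
contact_force: [-0.6, -2.3, 4.9]
width: 15.1
grasp_force: 60.3
```

```bash
python3 -m jog '[{"dp":[0,1,0],"twist":0,"jaw":1},{"dp":[0,2,0],"twist":0,"jaw":1},{"dp":[0,2,0],"twist":0,"jaw":1},{"dp":[0,2,0],"twist":0,"jaw":1}]'
python3 -m jog '[{"dp":[1,0,0],"twist":0,"jaw":1},{"dp":[2,0,0],"twist":0,"jaw":1},{"dp":[2,0,0],"twist":0,"jaw":1},{"dp":[2,0,0],"twist":0,"jaw":1}]'
python3 -m jog '[{"dp":[0,1,0],"twist":0,"jaw":1},{"dp":[0,1,0],"twist":0,"jaw":1},{"dp":[0,1,0],"twist":0,"jaw":1}]'
python3 -m jog '[{"dp":[1,0,0],"twist":0,"jaw":1},{"dp":[1,0,0],"twist":0,"jaw":1},{"dp":[1,0,0],"twist":0,"jaw":1}]'
```

```text
t: 12.88
tcp_pos: [629.6, -130.1, 75.8]
tcp_rot: [-0.0, 0.666, 0.746, -0.0]
contact_force: [-2.7, -1.5, 6.6]
width: 15.3
grasp_force: 60.7
t: 13.38
tcp_pos: [629.4, -128.6, 75.8]
tcp_rot: [-0.0, 0.666, 0.746, -0.0]
contact_force: [-1.8, -2.8, 6.9]
width: 14.7
grasp_force: 60.7
t: 13.75
tcp_pos: [629.5, -128.6, 75.8]
tcp_rot: [-0.001, 0.666, 0.746, -0.001]
contact_force: [-7.4, -3.8, 9.2]
width: 15.0
grasp_force: 61.1
t: 14.12
tcp_pos: [629.3, -128.0, 75.8]
tcp_rot: [-0.001, 0.666, 0.746, -0.001]
contact_force: [-7.3, -5.9, 9.3]
width: 15.4
grasp_force: 60.9
```

```bash
python3 -m jog '[{"dp":[1,0,-0.5],"twist":0,"jaw":1},{"dp":[1,0,-0.5],"twist":0,"jaw":1},{"dp":[1,0,-0.5],"twist":0,"jaw":1},{"dp":[1,0,-0.5],"twist":0,"jaw":1}]'
python3 -m jog '[{"dp":[1,0.5,0],"twist":0,"jaw":1},{"dp":[1,0.5,0],"twist":0,"jaw":1},{"dp":[1,0.5,0],"twist":0,"jaw":1},{"dp":[1,0.5,0],"twist":0,"jaw":1}]'
```

```text
t: 14.62
tcp_pos: [629.3, -126.7, 75.9]
tcp_rot: [-0.001, 0.666, 0.746, -0.001]
contact_force: [-5.3, -4.1, 4.4]
width: 14.9
grasp_force: 60.5
t: 15.12
tcp_pos: [629.4, -126.6, 75.9]
tcp_rot: [-0.0, 0.666, 0.746, -0.002]
contact_force: [-5.9, -7.7, 5.7]
width: 14.9
grasp_force: 60.7
```

```bash
python3 -m jog '[{"dp":[0.5,0.5,0],"twist":0,"jaw":1},{"dp":[1,1,0],"twist":0,"jaw":1},{"dp":[1,1,0],"twist":0,"jaw":1},{"dp":[1,1,0],"twist":0,"jaw":1},{"dp":[1,1,0],"twist":0,"jaw":1}]'
python3 - <<'E'
from h import *
o=ctrl.get_obs();print(o["contact_force"],o["wrist_torque"])
w=snap("wrist","w3.png")
cv2.imwrite("pics/v3.png",cv2.resize(w["img"][80:300,180:460,::-1],None,fx=2.7,fy=2.7,interpolation=cv2.INTER_CUBIC))
E
```

```text
t: 15.75
tcp_pos: [629.4, -126.5, 76.1]
tcp_rot: [-0.0, 0.667, 0.745, -0.003]
contact_force: [-11.5, -12.5, 8.7]
width: 15.1
grasp_force: 61.0
[-11.52604607 -12.53636287   8.65200533] [-2.59247105  1.97827249  0.41421774]
```

View pics/v3.png

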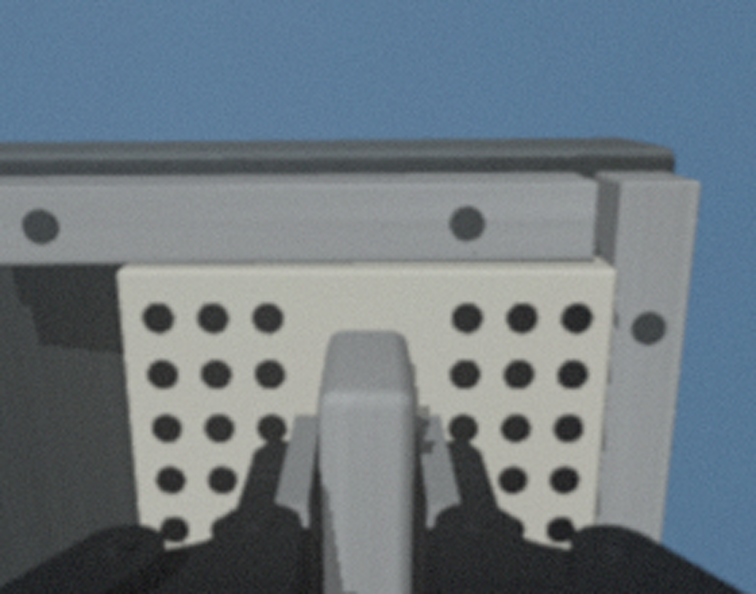

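The crop shows the plate flush on both edges, (120,265)–(612,262) and (612,262)–(598,540), and parallel to the stops. The push is about 11–12 N on each axis.

```bash
python3 -c "
from bench import workorder
print(workorder.job_done())"
```

```text
the job is handed in; nothing more can be done
None
```

I latched the lever down and handed the job in with the gripper holding the white plate flat on the bed, pushing about 11–12 N towards each stop; no verdict came back, but the last picture showed it flush and square.

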